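Turn the upper card frame over its spine and push the keeper home

ROBOT

A 6-joint arm with a two-finger parallel gripper is mounted at the origin on a cart in front of the work surface, level with it; the furniture and walls round the work are solid. World frame = base frame: x ahead of the robot, y to its left, z up, the work surface at z = 0. Lengths are in mm, angles in rad, forces in N, time in s.
With the tool pointing down it reaches from about 300 to 775 mm from the base axis. Payload 14.6 kg.
Tool frame: the origin (TCP) lies at the very end of the fingers, on their centre line; the grasp point (between the pads) lies 19 mm behind it; z points along the fingers, y is the line along which they close (so a half turn about z gives the same grasp; the last joint's range is limited). The gripper opens to 94 mm and grips with 3 to 60 N. Pads are 16 mm wide; open, the fingers measure 119 mm over their backs; the gripper's body (75 mm by 177 mm) begins 78 mm behind the grasp point.
Start: joints at [-1.357, 0.3, 1.521, -0, 1.321, -0.067], TCP at [152.412, -528.451, 205.446] pointing down, gripper open.
Joint ranges: [-3.03, 3.03], [-0.79, 2.21], [0.23, 2.52], [-1.04, 4.18], [0, 3.07], [-2.55, 2.55]. Speed limits (rad/s): [2.22, 2.22, 2.57, 3.14, 3.14, 3.14].

INTERFACE

Orientations are given as [roll, pitch, yaw] about the fixed x, y, z axes, in that order (R = Rz(yaw) Ry(pitch) Rx(roll)).
In Python, from cell import manip, camera, get_calibration gives the robot as it stands. The module is installed in compiled form; this text tells all that it offers.
- The arm moves only by the tool jog_arm, never from a script. Its argument "plan" is one flat list of numbers, 6 for each row, row after row: the shift along the world's x, y, z in m, then the turn, a rotation vector about the world's x, y, z in degrees. A call has 1 to 20 rows; each row is the pose to reach, as a shift and turn from the pose commanded when the call began; what a row does not reach only later rows make up. A row lasts 1/10 s, in which the tool goes at most 50 mm and 8.59 degrees, less where a joint would pass 70% of its speed; a pose out of reach is approached as far as the arm can. A call with a gripper value outside its range is refused whole. "claw" is the finger opening in m, from 0 to 0.094, set as the call begins (left out, the last holds). The fingers move at their own pace and stop on an object; "force" is the grip in N (left out, the last holds). Time passes only in rows, so rows that repeat a pose let the fingers close. It gives the time, the measured TCP pose, the force, the opening and the grip force at its end, in the units of the state.
- manip.read_state(): the state, without advancing time (a new reading comes with each control period).
- camera(name): name is "scene" or "side" or "wrist"; returns (picture, depth): 400x640x3 uint8, red, green, blue; 400x640 float32, mm along the optical axis (not along the pixel's ray), 0 where there is no reading.
- get_calibration(name): a dict with "fx", "fy", "cx", "cy" (pixels), "k1" (the pictures are not rectified: a ray, as slopes to the right and down, at radius r is drawn at 1 + k1 r^2 times it, then the intrinsics apply), "origin" and "attitude" of the camera in the world. Camera axes: x right, y down, z forward; pixel columns grow to the right and rows downward; lengths in mm; the calibration is good to about 2 mm. A picture is of the moment at which its call begins: read the wrist's pose just before it. get_calibration takes no time and is no camera call; for the wrist camera it gives the pose at the moment of the call.
- manip.sign_off(): hands the job in; it is judged then, once.
The state is a dict: "clock": time; "joints": joint angles; "qd": joint speeds; "effort": joint torques, N m; "eef_pos": TCP position; "eef_rot": TCP orientation; "wrist_force": force on the tool from outside, world axes, zero at the start; "moment": the same for the moment, N m; "finger_gap": finger opening in mm; "finger_force": force on a finger pad.
Only numpy, scipy, OpenCV 4.12 (cv2) and the standard library are available. Lean on these libraries where they do the work, as an engineer would, in place of code of your own. Each camera call takes 0.05 s, during which the arm holds its last target. There are 200 camera calls.

TASK

Turn the upper card frame of the turnover stand (green card, yellow tab) over the spine so that it lies fully flat on the far side, pushing it with the fingertips, and then push the orange keeper fully home over its edge. The lower frame with the blue card stays lying where it is. Turn the frame steadily, without flinging it or pressing hard, and leave the other things on the table alone: nothing is to be picked up.

Things in the scene. Friction and masses are not known exactly. Their poses are not given: they have to be found in the camera images.
- turnover_stand: Low dark steel stand, screwed to the table, with two card frames on one spine. Origin on the table top under the middle of the spine; y axis along the spine, x axis (away from the robot, give or take its yaw) to the side where the upper frame is to lie, z up. Base plate x = -98 to +12 mm, y = -60 to +60, 5 mm thick; cheeks at the ends of the spine (y = +-56) stand 24 mm high, the arm that carries the keeper (y = -60 to -91) 5 to 14.
- spine (a point): Middle of the spine, the axis of both hinges, 16 mm above the table.
- upper_frame (a joint): Hinge of the upper frame, rad: 0 = flat on the near (-x) side, pi/2 = upright, pi = turned over, flat on the far side (a fixed stop). It starts propped at 0.7 to 1.05. Its friction hinge (0.14 N m; with the frame's 0.12 kg about 2 N at the tab) holds it wherever it is left: it does not fall and has to be pushed all the way down.
- yellow_tab (a point): Middle of the end of the yellow tab (40 mm wide) on the upper frame's free edge, 98 mm from the spine axis; its 6 mm thick bead ends at 102. The frame: aluminium, green card, 106 mm wide, 5 mm thick, 10 to 86 mm from the axis; mid-plane 5.5 mm off the axis (above it at 0 rad, below it at pi: then its top face is 13 mm over the table, on two 8 mm feet).
- lower_frame (a joint): Hinge of the lower frame: same shape, blue card, grey tab, lying flat on the base plate on the near side (0 rad, same sense), its top face 13 mm above the table. It stays there; its hinge is stiff too.
- keeper (a joint): Sliding keeper on the right (-y) of the landing place, m: 0 = open, 0.022 = fully home (a stop), its flat tongue then 16 mm over the edge of the turned frame. It slides along the stand's +y, parallel to the spine, with about 1.5 N, stays where it is left, and starts at 0 to 0.004.
- orange_post (a point): Middle, 41 mm above the table, of the keeper's upright orange finger post: 22 mm along x, 11 mm along y, from 20 to 41 mm above the table, on a flat aluminium slide 26 mm square. It lies at x = +55 mm, y = -92 mm in the stand's axes when open, y = -70 mm when home.
- tape_roll: Bystander, loose: roll of tan packing tape, 104 mm across, 24 mm high, lying on the table left of the stand. Origin under its middle.
- stepper: Bystander, loose: small black stepper motor with a brass pinion and short leads, about 95x59x32 mm, in front of the clear tote. Origin under its middle.
- brick: Bystander, loose: black power brick, 92x119x31 mm, beyond the stand. Origin under its middle.
- calculator: Bystander, loose: dark desk calculator, 132x101x15 mm, behind the big grey bin. Origin under its middle.
- mouse: Bystander, loose: beige computer mouse, 99x79x34 mm, behind the big grey bin. Origin under its middle.

How it is judged:
By the outcome, as a careful person would: the job done as asked, in the order asked, and still so for the second after the job is handed in, with the robot touching nothing.
It also fails if it takes over 51 s, if anything falls off the work surface, if the arm or the gripper's body presses on something with over 40 N, if the wrist force passes 120 N, or if a joint passes its speed limit or range.

## Working session

There is one attempt and no reset: what is moved stays moved. The work goes in short steps, Python scripts to look and compute and a tool call to move; the robot and the scene stay as the last step left them, time stands still between calls to the robot, and variables do not carry over. Pictures are saved under pics/ and viewed, at most 10 in all, crops included, and the job is handed in when it is done.

Besides the shell and the picture viewer there is one more tool, called after "Emit:" in YAML: its name, and indented under it one key for each argument. jog_arm: Moves the arm, as the interface text tells. Its arguments: {"type":"object","properties":{"plan":{"type":"array"},"claw":{"type":"number"},"force":{"type":"number"}},"required":["plan"]}

```bash
mkdir -p pics; cat > h.py <<'E'
import numpy as np, cv2
from cell import manip, camera, get_calibration
from scipy.spatial.transform import Rotation as R
def cal(n):
    c=get_calibration(n); return c
def att(c):
    a=np.array(c["attitude"],float)
    return a if a.shape==(3,3) else R.from_euler('xyz',a).as_matrix()
def slopes(c,u,v):
    K=np.array([[c["fx"],0,c["cx"]],[0,c["fy"],c["cy"]],[0,0,1]])
    p=np.stack([np.ravel(u),np.ravel(v)],-1).astype(float).reshape(-1,1,2)
    return cv2.undistortPoints(p,K,np.array([c["k1"],0,0,0.]),None,None).reshape(-1,2)
def ray(c,u,v):
    s=slopes(c,u,v); return np.c_[s,np.ones(len(s))]@att(c).T
def onplane(c,u,v,z):
    d=ray(c,u,v); o=np.array(c["origin"]); return o+d*((z-o[2])/d[:,2])[:,None]
def bydepth(c,u,v,D): return np.array(c["origin"])+ray(c,u,v)*np.ravel(D)[:,None]
def shot(n,f=None):
    c=cal(n); im,d=camera(n)
    if f: cv2.imwrite(f"pics/{f}.png",im[:,:,::-1]); np.savez(f"pics/{f}.npz",im=im,d=d)
    return c,im,d
E
python3 - <<'E'
from h import *
for n in("scene","side"):
    c,im,d=shot(n,n+"0"); print(n,c)
print(manip.read_state())
E
```

```text
scene {'fx': 407.01893335341754, 'fy': 407.01893335341754, 'cx': 323.1937374851697, 'cy': 201.24484188817144, 'k1': -0.09133614279282544, 'origin': array([196.92140633, 733.97088343, 979.94851149]), 'attitude': array([-2.39633941, -0.00482486, -2.72130512])}
side {'fx': 511.4094980323086, 'fy': 511.4094980323086, 'cx': 318.6112637299343, 'cy': 197.12926871969037, 'k1': -0.023617970021290586, 'origin': array([  556.5799644 , -1231.57052775,   958.76976477]), 'attitude': array([-2.22159987, -0.00304048,  0.00633232])}
{'clock': 0.1, 'joints': array([-1.35656878e+00,  3.00405353e-01,  1.52152165e+00, -2.97361379e-05,
        1.32068116e+00, -6.65953879e-02]), 'qd': array([ 2.71691852e-04, -5.24643507e-04, -2.43294278e-03,  2.39360738e-03,
        8.52808071e-05, -5.76701024e-04]), 'effort': array([ 9.02532993e-04, -5.32643509e+01, -3.53285265e+01,  7.09466636e-02,
        2.34449585e-02, -6.24815220e-05]), 'eef_pos': array([ 152.37310391, -528.22977355,  204.94752926]), 'eef_rot': array([-3.14057748e+00, -3.88389112e-05,  2.80830286e-01]), 'wrist_force': array([-0.58912033, -0.4328383 ,  0.21245224]), 'moment': array([-0.03403176,  0.00774569,  0.00405427]), 'finger_force': 0.0, 'finger_gap': 94.17321641246382}
```

View pics/scene0.png

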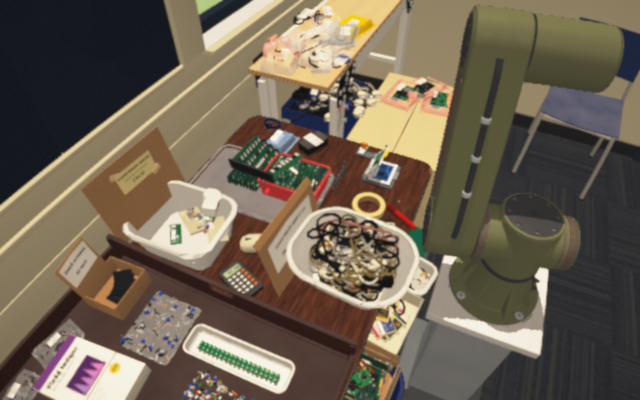

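View pics/side0.png

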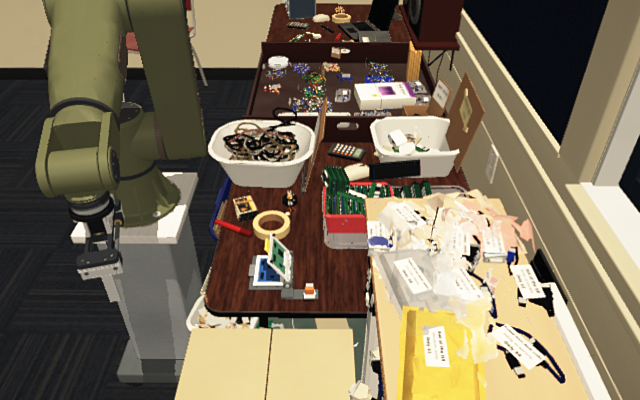

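The scene view shows the stand near (380,168). In the side view it is near (275,265), with the orange post near (309,289) and the yellow tab near (270,240). Next I'll segment the colours and enlarge that area.

```bash
python3 - <<'E'
from h import *
C={}
for n,(r0,r1,c0,c1) in {"scene":(115,215,290,440),"side":(215,315,225,345)}.items():
    z=np.load(f"pics/{n}0.npz"); im,d=z["im"],z["d"]; c=cal(n)
    hsv=cv2.cvtColor(im,cv2.COLOR_RGB2HSV)
    cv2.imwrite(f"pics/{n}0c.png",cv2.resize(im[r0:r1,c0:c1,::-1],None,fx=5,fy=5,interpolation=cv2.INTER_CUBIC))
    for col,lo,hi in (("orange",(5,150,120),(17,255,255)),("yellow",(20,140,120),(33,255,255)),("green",(40,60,40),(88,255,255)),("blue",(95,120,60),(125,255,255))):
        m=cv2.inRange(hsv,lo,hi); mm=np.zeros_like(m); mm[r0:r1,c0:c1]=m[r0:r1,c0:c1]
        k,l,s,ce=cv2.connectedComponentsWithStats(mm)
        for i in range(1,k):
            if s[i,4]<6: continue
            v,u=np.where(l==i); dd=d[v,u]; ok=dd>0
            P=bydepth(c,u[ok],v[ok],dd[ok])
            print(n,col,s[i],ce[i].round(1),np.median(P,0).round(),P.min(0).round(),P.max(0).round())
E
```

```text
scene orange [361 142   6   6  25] [363.4 144.3] [ 530. -382.   37.] [ 520. -428.   -1.] [ 554. -373.   43.]
scene orange [290 190   6   8  13] [292.3 193.4] [631. -19.  83.] [564. -29.  51.] [645. 102. 214.]
scene orange [314 195   2   6   6] [314.3 197.5] [538.  25. 144.] [533.  22. 139.] [539.  29. 150.]
scene yellow [384 150   5   8  24] [386.  153.6] [ 424. -298.  100.] [ 420. -422.   -5.] [ 446. -272.  105.]
scene green [290 155  37  34 459] [304.9 171.4] [ 617. -100.   96.] [ 576. -176.   75.] [695. -10. 145.]
scene green [376 154   5   7  17] [378.1 157.2] [ 452. -311.   58.] [ 445. -327.   42.] [ 462. -288.   68.]
scene green [290 174   4   7  20] [291.4 176.8] [664. -77.  85.] [657. -90.  80.] [673. -60.  97.]
scene blue [290 115  11   5  35] [293.7 116.4] [ 904. -543.  -56.] [ 872. -549.  -73.] [ 919. -536.  -41.]
scene blue [292 115  36  18 354] [312.2 122.7] [ 816. -545.  -65.] [ 744. -589. -128.] [ 931. -536.  -23.]
scene blue [344 115  12  23 126] [349. 124.] [ 698. -682. -136.] [ 687. -772. -170.] [ 701. -612.  -57.]
scene blue [377 165  15  15 129] [384.  171.6] [ 421. -301.   12.] [ 403. -338.    6.] [ 442. -261.   17.]
side orange [305 286  10   8  64] [309.1 289.8] [ 531. -390.   39.] [ 519. -396.   -3.] [ 542. -339.   46.]
side yellow [264 238   6  15  55] [266.8 245. ] [ 425. -299.   98.] [ 403. -321.    2.] [ 430. -170.  106.]
side green [272 240  13  33 236] [277.8 256.1] [ 451. -302.   64.] [ 438. -348.   37.] [ 468. -255.   93.]
side blue [258 259  22  22 258] [267.1 272.4] [ 419. -311.   12.] [ 400. -338.    7.] [ 453. -258.   18.]
```

The crops confirm the stand's spine is near (476,-298) with a small yaw. Moving in for a wrist view.

Emit:
jog_arm:
  plan: [0.03,0.02,0.03,0,0,-2,0.07,0.05,0.06,0,0,-5,0.11,0.08,0.09,0,0,-8,0.15,0.11,0.11,0,0,-11,0.19,0.14,0.13,0,0,-14,0.22,0.17,0.14,0,0,-16,0.24,0.2,0.14,0,0,-16,0.25,0.22,0.14,0,0,-16,0.26,0.228,0.14,0,0,-16,0.26,0.228,0.14,0,0,-16,0.26,0.228,0.14,0,0,-16,0.26,0.228,0.14,0,0,-16]
  claw: 0

```text
clock: 1.3
eef_pos: [411.7, -301.5, 345.2]
eef_rot: [-3.141, 0.001, -0.0]
wrist_force: [0.2, 0.3, 0.1]
finger_gap: 2.0
finger_force: 0.0
```

```bash
python3 - <<'E'
from h import *
c,im,d=shot("wrist","w1"); print(c)
s=manip.read_state(); print(s["clock"],s["eef_pos"],s["eef_rot"],s["finger_gap"],s["wrist_force"])
E
```

```text
{'fx': 297.01227095446893, 'fy': 297.01227095446893, 'cx': 320.06436909450696, 'cy': 202.55869775764054, 'k1': 0.010502772284503505, 'origin': array([ 489.90276873, -301.85461573,  524.64755104]), 'attitude': array([ 2.86710198e+00,  8.95641560e-04, -1.56943308e+00])}
1.35 [ 411.76089266 -301.46362581  345.22351936] [-3.14137959e+00  3.90155499e-04 -6.30204121e-05] 1.073280021219187 [-0.02585113  0.44014594  0.17423489]
```

View pics/w1.png

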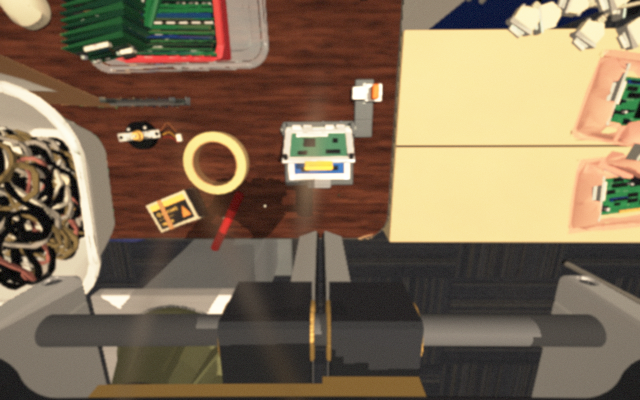

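The wrist view shows the stand at (318,155), with the yellow tab at (319,167). The orange post is at (374,92), and the tape roll to the left is at (216,162). The landing zone looks clear.

```bash
python3 - <<'E'
from h import *
z=np.load("pics/w1.npz"); im,d=z["im"],z["d"]; c={'fx': 297.01227,'fy': 297.01227,'cx': 320.06437,'cy': 202.5587,'k1': 0.0105028,'origin':np.array([489.90276873,-301.85461573,524.64755104]),'attitude':[2.86710198,8.95641560e-04,-1.56943308]}
hsv=cv2.cvtColor(im,cv2.COLOR_RGB2HSV); r0,r1,c0,c1=60,200,260,395
for col,lo,hi in (("orange",(5,110,100),(17,255,255)),("yellow",(20,120,100),(33,255,255)),("green",(40,50,30),(88,255,255))):
    m=cv2.inRange(hsv,lo,hi); mm=np.zeros_like(m); mm[r0:r1,c0:c1]=m[r0:r1,c0:c1]
    k,l,s,ce=cv2.connectedComponentsWithStats(mm); i=1+np.argmax(s[1:,4]); v,u=np.where(l==i)
    P=bydepth(c,u,v,d[v,u]); P=P[d[v,u]>0]
    box=cv2.minAreaRect(np.c_[u,v].astype(np.float32))
    print(col,s[i],ce[i].round(1),P.mean(0).round(1),np.percentile(P,5,0).round(),np.percentile(P,95,0).round(),box)
    if col=="green":
        A=np.c_[P[:,:2],np.ones(len(P))]; 
        q=P-np.median(P,0); _,_,V=np.linalg.svd(q); n=V[2]*np.sign(V[2,0]); print("normal",n,"theta",np.arctan2(n[0],n[2]) ,"yaw",np.arctan2(n[1],n[0]),"res",(q@n).std())
        print("pt",np.median(P,0))
    if col=="orange":
        print(onplane(c,[ce[i][0]],[ce[i][1]],41))
v,u=np.mgrid[r0-55:r1,c0-60:c1+20]; P=bydepth(c,u,v,d[v,u])
X=P[:,0];Y=P[:,1];Z=P[:,2]
# height map 20mm
for x in range(680,360,-20):
    print(x,[int(Z[(abs(X-x)<10)&(abs(Y-y)<10)].max()) if ((abs(X-x)<10)&(abs(Y-y)<10)).any() else None for y in range(-180,-440,-20)])
cv2.imwrite("pics/w1c.png",cv2.resize(im[75:200,265:395,::-1],None,fx=4.5,fy=4.5,interpolation=cv2.INTER_CUBIC))
E
```

```text
orange [290 100  63  21 898] [320.4 111.2] [ 5.023e+02 -3.019e+02  3.000e-01] [ 490. -345.   -1.] [ 515. -263.    2.] ((321.0, 110.0), (20.0, 62.0), 90.0)
[[ 501.41143298 -301.93609345   41.        ]]
yellow [304 162  29   8 221] [318.2 165.5] [ 425.4 -298.8   99.2] [ 421. -317.   93.] [ 430. -281.  104.] ((318.0, 165.5), (7.0, 28.0), 90.0)
green [290 133  57  23 939] [320.1 145.5] [ 450.8 -301.6   62.8] [ 438. -338.   43.] [ 465. -259.   80.] ((318.0, 144.0), (22.0, 56.0), 90.0)
normal [0.82221567 0.01243316 0.56904025] theta 0.9654045840548864 yaw 0.015120377238010544 res 0.7177352129008507
pt [ 449.9861863  -305.88368891   63.68845465]
680 [None, None, None, None, None, None, None, None, None, None, None, None, None]
660 [12, 15, 15, 2, 3, 1, 3, 1, 2, 3, 2, 2, 1]
640 [85, 14, 15, 2, 3, 2, 2, 3, 3, 2, 3, 2, 2]
620 [89, 99, 16, 2, 2, 2, 2, 2, 2, 3, 2, 2, 2]
600 [88, 13, 16, 3, 3, 3, 2, 4, 2, 2, 3, 2, 2]
580 [87, 16, 15, 2, 2, 2, 2, 3, 3, 2, 3, 2, 2]
560 [16, 14, 2, 2, 2, 2, 2, 3, 2, 5, 6, 2, 2]
540 [2, 3, 2, 2, 4, 2, 2, 2, 2, 21, 43, 41, 2]
520 [2, 2, 3, 3, 2, 2, 3, 3, 2, 21, 43, 41, 3]
500 [3, 2, 3, 2, 2, 2, 2, 2, 2, 7, 7, 1, 2]
480 [2, 3, 2, 35, 35, 36, 524, 36, 37, 34, 13, 2, 3]
460 [2, 3, 2, 64, 63, 66, 67, 65, 67, 65, 12, 2, 2]
440 [25, 2, 2, 94, 95, 92, 92, 92, 94, 92, 3, 2, 3]
420 [25, 2, 2, 89, 91, 104, 105, 104, 90, 13, 2, 3, 2]
400 [25, 2, 2, 14, 15, 15, 15, 15, 15, 14, 3, 2, 2]
380 [2, 3, 2, 12, 13, 15, 15, 14, 7, 7, 2, 2, 2]
```

View pics/w1c.png

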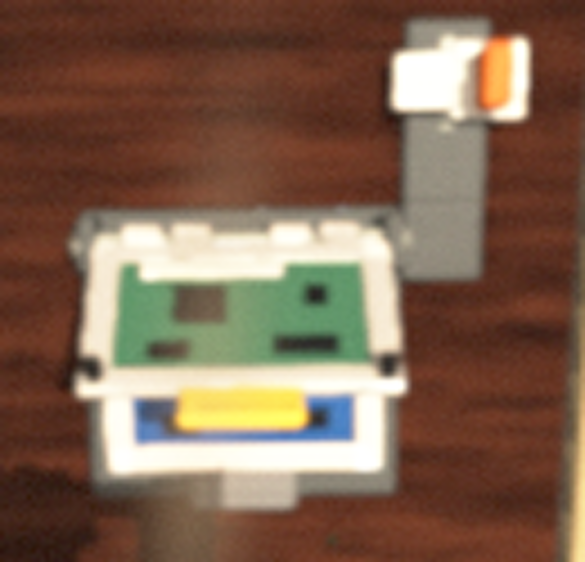

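Emit:
jog_arm:
  plan: [-0.014,0.001,-0.02,0,0,0,-0.027,0.001,-0.055,0,0,0,-0.027,0.001,-0.095,0,0,0,-0.027,0.001,-0.135,0,0,0,-0.027,0.001,-0.175,0,0,0,-0.027,0.001,-0.21,0,0,0,-0.027,0.001,-0.24,0,0,0,-0.027,0.001,-0.26,0,0,0,-0.027,0.001,-0.27,0,0,0,-0.022,0.001,-0.27,0,0,0,-0.015,0.001,-0.27,0,0,0,-0.01,0.001,-0.27,0,0,0,-0.01,0.001,-0.27,0,0,0,-0.01,0.001,-0.27,0,0,0]

```text
clock: 2.75
eef_pos: [402.7, -299.5, 75.9]
eef_rot: [3.141, -0.001, 0.002]
wrist_force: [-0.2, 0.1, -0.7]
finger_gap: 0.4
finger_force: 0.0
```

```bash
python3 - <<'E'
from h import *
c=cal("wrist"); z=0
print(np.load("pics/w1.npz")["d"][91,372:379])
c={'fx': 297.01227,'fy': 297.01227,'cx': 320.06437,'cy': 202.5587,'k1': 0.0105028,'origin':np.array([489.90276873,-301.85461573,524.64755104]),'attitude':[2.86710198,8.95641560e-04,-1.56943308]}
print(onplane(c,[375.2,372.3,378.4],[91,91,91],41))
E
```

```text
[457.39218 455.32016 452.96243 454.21747 452.45602 452.96832 454.52783]
[[ 530.83258914 -385.56431515   41.        ]
 [ 530.83277209 -381.13897411   41.        ]
 [ 530.83201948 -390.44684014   41.        ]]
```

Emit:
jog_arm:
  plan: [0.006,0,0,0,0,0,0.011,0,0.002,0,0,0,0.016,0,0.004,0,0,0,0.021,0,0.006,0,0,0,0.026,0,0.008,0,0,0,0.031,0,0.01,0,0,0,0.036,0,0.012,0,0,0,0.041,0,0.014,0,0,0,0.046,0,0.016,0,0,0,0.051,0,0.018,0,0,0,0.056,0,0.019,0,0,0,0.061,0,0.02,0,0,0,0.066,0,0.0205,0,0,0]

```text
clock: 4.05
eef_pos: [468.8, -299.5, 96.0]
eef_rot: [-3.142, 0.0, 0.002]
wrist_force: [-0.4, -0.3, -1.7]
finger_gap: 0.8
finger_force: 0.7
```

```bash
python3 - <<'E'
from h import *
c,im,d=shot("side","s2"); cv2.imwrite("pics/s2c.png",cv2.resize(im[190:320,215:345,::-1],None,fx=4.5,fy=4.5,interpolation=cv2.INTER_CUBIC))
E
```

```text
(no output)
```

View pics/s2c.png

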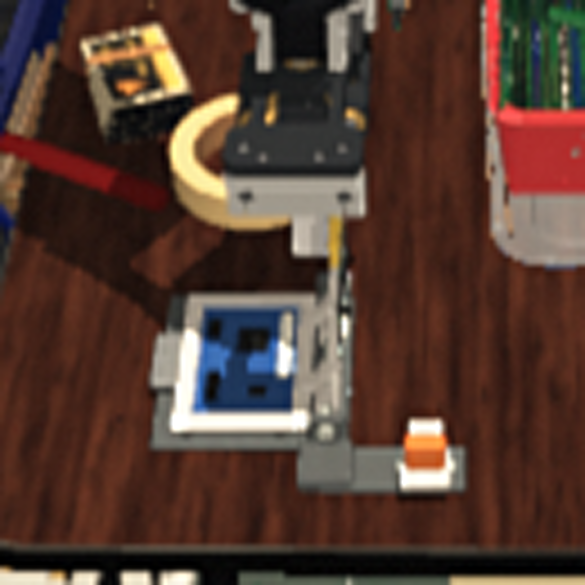

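The frame stands upright against the fingertip, and the lower frame lies flat. Continuing over the top.

Emit:
jog_arm:
  plan: [0.004,0,0,0,0,0,0.0076,0,-0.0005,0,0,0,0.011,0,-0.001,0,0,0,0.0145,0,-0.0016,0,0,0,0.018,0,-0.0025,0,0,0,0.0212,0,-0.0034,0,0,0,0.0245,0,-0.0045,0,0,0,0.0278,0,-0.0057,0,0,0,0.031,0,-0.0072,0,0,0,0.0341,0,-0.0087,0,0,0,0.0372,0,-0.0104,0,0,0,0.0402,0,-0.0121,0,0,0,0.043,0,-0.0141,0,0,0,0.046,0,-0.0161,0,0,0,0.0487,0,-0.0183,0,0,0,0.0513,0,-0.0205,0,0,0,0.0538,0,-0.023,0,0,0,0.0563,0,-0.0254,0,0,0,0.0586,0,-0.0281,0,0,0,0.0608,0,-0.0308,0,0,0]

```text
clock: 6.1
eef_pos: [529.4, -299.5, 64.9]
eef_rot: [-3.142, -0.0, 0.002]
wrist_force: [-0.4, 1.1, 1.3]
finger_gap: 0.8
finger_force: 0.7
```

Emit:
jog_arm:
  plan: [0.002,0,-0.0028,0,0,0,0.004,0,-0.0057,0,0,0,0.0058,0,-0.0087,0,0,0,0.0076,0,-0.0117,0,0,0,0.0092,0,-0.0149,0,0,0,0.0106,0,-0.018,0,0,0,0.0119,0,-0.0212,0,0,0,0.013,0,-0.0245,0,0,0,0.014,0,-0.0279,0,0,0,0.0149,0,-0.0313,0,0,0,0.0155,0,-0.0347,0,0,0,0.0161,0,-0.0382,0,0,0,0.0165,0,-0.0417,0,0,0,0.0168,0,-0.0451,0,0,0,0.0168,0,-0.0475,0,0,0,0.0168,0,-0.05,0,0,0,0.0168,0,-0.051,0,0,0,0.0168,0,-0.051,0,0,0]

```text
clock: 7.9
eef_pos: [545.9, -299.5, 14.0]
eef_rot: [3.142, 0.0, 0.002]
wrist_force: [-0.5, 0.4, -0.1]
finger_gap: 0.7
finger_force: 0.0
```

Emit:
jog_arm:
  plan: [0,0,-0.0005,0,0,0,0,0,-0.001,0,0,0,0,0,-0.0013,0,0,0,0,0,-0.0013,0,0,0]

```text
clock: 8.3
eef_pos: [546.0, -299.6, 13.1]
eef_rot: [3.141, -0.0, 0.001]
wrist_force: [-2.0, -0.4, 5.4]
finger_gap: 0.7
finger_force: 2.1
```

```bash
python3 - <<'E'
from h import *
c,im,d=shot("side","s3"); cv2.imwrite("pics/s3c.png",cv2.resize(im[190:320,215:345,::-1],None,fx=4.5,fy=4.5,interpolation=cv2.INTER_CUBIC))
E
```

```text
(no output)
```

View pics/s3c.png

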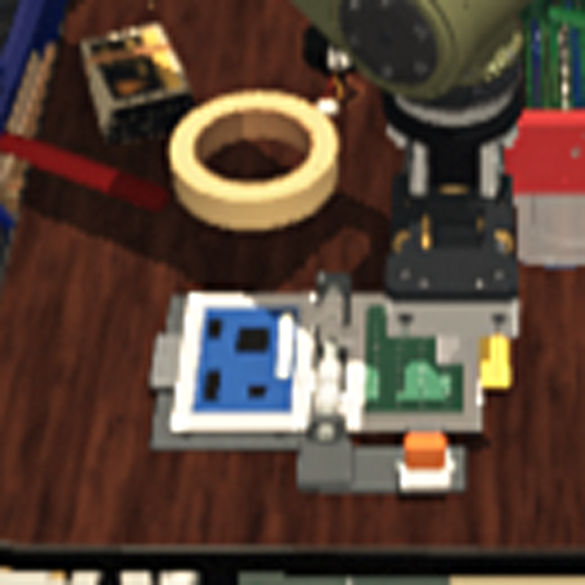

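Frame is down on the far side. One slight further press, then lift.

Emit:
jog_arm:
  plan: [0,0,-0.0004,0,0,0,0,0,-0.0006,0,0,0,0,0,-0.0006,0,0,0]

```text
clock: 8.65
eef_pos: [546.1, -299.6, 12.9]
eef_rot: [3.141, -0.0, 0.002]
wrist_force: [-3.9, 0.7, 9.3]
finger_gap: 0.6
finger_force: 4.4
```

Emit:
jog_arm:
  plan: [0,0,0.005,0,0,0,0,0,0.02,0,0,0,0,0,0.05,0,0,0,0,0,0.085,0,0,0,0,-0.02,0.12,0,0,0,-0.005,-0.055,0.138,0,0,0,-0.01,-0.09,0.138,0,0,0,-0.015,-0.115,0.138,0,0,0,-0.015,-0.128,0.138,0,0,0,-0.015,-0.128,0.138,0,0,0,-0.015,-0.128,0.138,0,0,0]

```text
clock: 9.75
eef_pos: [531.1, -427.0, 150.6]
eef_rot: [-3.142, -0.0, 0.002]
wrist_force: [0.8, -0.6, 0.3]
finger_gap: 0.6
finger_force: 0.0
```

```bash
python3 - <<'E'
from h import *
c,im,d=shot("wrist","w4")
hsv=cv2.cvtColor(im,cv2.COLOR_RGB2HSV)
m=cv2.inRange(hsv,(3,170,120),(15,255,255)); k,l,s,ce=cv2.connectedComponentsWithStats(m)
for i in range(1,k):
    if s[i,4]<40: continue
    v,u=np.where(l==i); P=bydepth(c,u,v,d[v,u]); t=P[abs(P[:,2]-41)<4]
    if len(t): print(s[i],P.mean(0).round(1),len(t),t.min(0).round(1),t.max(0).round(1),np.percentile(t,[2,98],0).round(1))
v,u=np.mgrid[0:400,0:640]; P=bydepth(c,u,v,d); 
for x0,y0 in((555,-260),(555,-335),(495,-260),(495,-340),(430,-300),(525,-300)):
    q=P[(abs(P[:,0]-x0)<5)&(abs(P[:,1]-y0)<5)&(P[:,2]<60)]; print(x0,y0,len(q),np.median(q[:,2]) if len(q) else None)
E
```

```text
[275 187  11  23 215] [ 533.5 -387.8   44.7] 201 [ 520.6 -391.9   37.6] [ 542.1 -381.8   43.3] [[ 521.8 -391.7   38.4]
 [ 541.5 -382.4   42.8]]
555 -260 102 13.051414408608451
555 -335 86 13.185382475764726
495 -260 74 12.799798481444867
495 -340 80 13.15899567186591
430 -300 62 12.177097393970541
525 -300 81 12.481782356564509
```

View pics/w4.png

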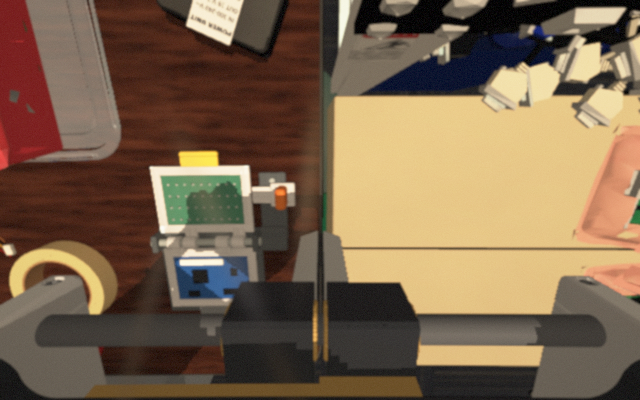

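The frame lies flat at about 13 mm everywhere. The post is at (281,198), spanning world y from -392 to -382 and centred at x = 531. Checking the shelf height beside the table before I descend.

```bash
python3 - <<'E'
from h import *
c=cal("wrist"); d=np.load("pics/w4.npz")["d"]
v,u=np.mgrid[0:270,150:640]; P=bydepth(c,u,v,d[:270,150:])
for y in range(-400,-600,-20):
    q=P[(abs(P[:,1]-y)<10)&(abs(P[:,0]-531)<60)&(P[:,2]<140)]; print(y,len(q),np.percentile(q[:,2],[5,95]).round() if len(q) else None)
E
```

```text
-400 1880 [-1. 22.]
-420 1677 [-1.  1.]
-440 1174 [-392.  -40.]
-460 1454 [-42. -40.]
-480 1459 [-42. -40.]
-500 1450 [-42. -40.]
-520 1464 [-43. -40.]
-540 1456 [-43. -40.]
-560 1461 [-42. -40.]
-580 1447 [-42. -40.]
```

Emit:
jog_arm:
  plan: [0,0.006,-0.01,0,0,0,0,0.012,-0.025,0,0,0,0,0.014,-0.04,0,0,0]

```text
clock: 10.1
eef_pos: [531.3, -411.9, 109.3]
eef_rot: [-3.141, 0.0, 0.003]
wrist_force: [0.4, 0.0, -0.1]
finger_gap: 0.5
finger_force: 0.0
```

Emit:
jog_arm:
  plan: [0,0,-0.03,0,0,0,0,0,-0.055,0,0,0,0,0,-0.072,0,0,0,0,0,-0.082,0,0,0,0,0,-0.082,0,0,0,0,0.004,-0.082,0,0,0,0,0.007,-0.082,0,0,0,0,0.009,-0.082,0,0,0,0,0.011,-0.082,0,0,0,0,0.013,-0.082,0,0,0,0,0.015,-0.082,0,0,0,0,0.017,-0.082,0,0,0,0,0.019,-0.082,0,0,0,0,0.021,-0.082,0,0,0]

```text
clock: 11.5
eef_pos: [531.0, -392.3, 28.2]
eef_rot: [3.142, 0.0, 0.002]
wrist_force: [-0.6, -2.1, 0.7]
finger_gap: 0.5
finger_force: 0.8
```

Pushing with about 2 N on the post; continuing gently.

Emit:
jog_arm:
  plan: [0,0.001,0,0,0,0,0,0.002,0,0,0,0,0,0.003,0,0,0,0,0,0.004,0,0,0,0,0,0.004,0,0,0,0]

```text
clock: 12.0
eef_pos: [531.0, -388.3, 28.2]
eef_rot: [-3.141, 0.0, 0.002]
wrist_force: [0.3, -1.3, 1.1]
finger_gap: 0.5
finger_force: 0.3
```

Emit:
jog_arm:
  plan: [0,0.001,0,0,0,0,0,0.0015,0,0,0,0,0,0.002,0,0,0,0,0,0.002,0,0,0,0]

```text
clock: 12.4
eef_pos: [531.0, -386.3, 28.2]
eef_rot: [-3.141, 0.0, 0.002]
wrist_force: [-1.7, -0.7, 0.5]
finger_gap: 0.5
finger_force: 0.5
```

Emit:
jog_arm:
  plan: [0,0.001,0,0,0,0,0,0.0015,0,0,0,0,0,0.002,0,0,0,0,0,0.002,0,0,0,0]

```text
clock: 12.8
eef_pos: [531.0, -385.1, 28.3]
eef_rot: [3.14, -0.0, 0.001]
wrist_force: [-1.1, -5.3, -0.7]
finger_gap: 0.4
finger_force: 2.9
```

Emit:
jog_arm:
  plan: [0,0.0005,0,0,0,0,0,0.001,0,0,0,0,0,0.001,0,0,0,0]

```text
clock: 13.1
eef_pos: [531.0, -384.9, 28.4]
eef_rot: [3.139, -0.001, 0.001]
wrist_force: [0.4, -10.3, -4.0]
finger_gap: 0.8
finger_force: 5.6
```

Hard stop reached (10 N, no further movement). Backing off and lifting to inspect.

Emit:
jog_arm:
  plan: [0,-0.006,0,0,0,0,0,-0.02,0,0,0,0,0,-0.025,0.02,0,0,0,0,-0.03,0.06,0,0,0,0,-0.04,0.1,0,0,0,0,-0.043,0.122,0,0,0,0,-0.043,0.122,0,0,0,0,-0.043,0.122,0,0,0]

```text
clock: 13.9
eef_pos: [530.8, -426.6, 149.5]
eef_rot: [-3.141, 0.0, 0.001]
wrist_force: [0.1, -0.5, -0.9]
finger_gap: 0.9
finger_force: 0.0
```

```bash
python3 - <<'E'
from h import *
c,im,d=shot("wrist","w5")
hsv=cv2.cvtColor(im,cv2.COLOR_RGB2HSV)
m=cv2.inRange(hsv,(3,170,120),(15,255,255)); k,l,s,ce=cv2.connectedComponentsWithStats(m)
for i in range(1,k):
    if s[i,4]<40: continue
    v,u=np.where(l==i); P=bydepth(c,u,v,d[v,u]); t=P[abs(P[:,2]-41)<4]
    if len(t): print(s[i],len(t),np.percentile(t,[2,98],0).round(1))
v,u=np.mgrid[0:400,0:640]; P=bydepth(c,u,v,d); 
for x0,y0 in((555,-260),(555,-335),(495,-260),(495,-340),(430,-300),(525,-300)):
    q=P[(abs(P[:,0]-x0)<5)&(abs(P[:,1]-y0)<5)&(P[:,2]<60)]; print(x0,y0,len(q),np.median(q[:,2]) if len(q) else None)
cv2.imwrite("pics/w5c.png",cv2.resize(im[130:330,120:340,::-1],None,fx=3,fy=3,interpolation=cv2.INTER_CUBIC))
E
```

```text
[257 187  12  23 231] 208 [[ 521.  -373.3   38.5]
 [ 541.3 -363.9   42.8]]
555 -260 102 13.183654316584608
555 -335 87 13.048316241313103
495 -260 75 12.708806060968868
495 -340 77 13.217686324961846
430 -300 64 12.511719518422012
525 -300 81 12.572179036766556
```

View pics/w5c.png

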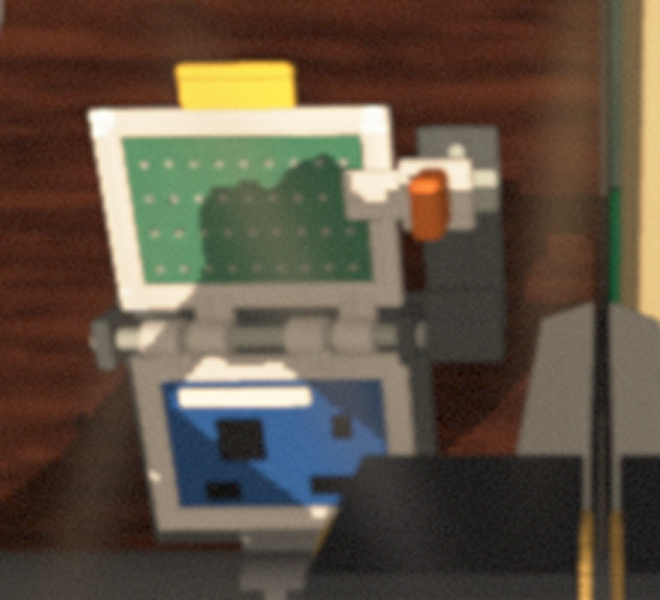

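The crop shows the frame flat, the tongue about 17 mm over its edge at (370,190), and the post moved 18 mm onto its stop. Together with the start offset of up to 4 mm, that makes the full 22 mm. The lower frame has not moved, so I'm handing in.

```bash
python3 -c "
from cell import manip
print(manip.sign_off())"
```

```text
the job is handed in; nothing more can be done
None
```

The upper frame is turned over and lies flat on the far side, the keeper is pushed home onto its stop over the frame's edge, and the job was handed in at about 14 s; the lower frame still lies flat and nothing else was touched.

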